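# Ratchet the clamp finger over a robot segment

### The job

On the holding fixture, use the long black ratchet lever to turn its steel clamp finger clockwise until it lies over the flange of the blue robot segment and points at the segment's middle. The lever has almost no forward swing left, so lift it off its serrations, swing it well back, let it drop in again and turn it forward; leave the lever down in its serrations and do not disturb the star-knob clamp or the loose parts around the fixture.

Things in the scene. Friction and masses are not known exactly. Their poses are not given: they have to be found in the camera images.
- pivot (a point): point at table height under the vertical axis of both ratchet lever and clamp finger; axes are the fixture's: z up, blue segment's centre 80 mm along -y, star-knob clamp 160 mm along -y. The fixture plate is aluminium, 160 (x) by 270 (y) by 12 mm, bolted down. Only the lever's arm and grip rise above 88 mm; two steel pins that high, 50 mm from the axis, stop the arm at both ends of its swing
- grip (a point): centre (half-way up) of the lever's grip: an upright black round cylinder, 22 mm in diameter, 52 mm tall (26 mm above and below this point, which is 112 mm over the table with the lever down), 80 mm from the pivot axis at the end of a black arm rising from the hub. It may be pinched from above at any yaw; it does not spin on the arm
- lever (a joint): swing of the ratchet lever about the pivot axis, rad, growing clockwise seen from above (tightening). Range -1.40 (fully back) to 0 (forward stop), starts near 0; at 0 the arm points 100 degrees counterclockwise from the fixture's +x, at -1.40 it points 180 degrees, along -x. Swings freely (under 1 N at the grip) when lifted
- lever_lift (a joint): how far the lever is lifted off its serrations, m: 0 down and engaged, 0.014 at the upper stop. 24 teeth, 5 mm deep: up to 3 mm the lever carries the finger both ways, above 6 mm it swings free. Let down on tooth tips, it drops in by itself as it is turned, so up to 0.26 rad of a stroke can be lost before the finger follows. A spring pulls the lever down; lifting takes 9 to 14 N
- finger (a joint): angle of the steel clamp finger about that axis, rad, growing clockwise from above: 0 points along the fixture's -y at the segment's middle; starts 0.75 to 0.95 short of that, towards +x, clear of the flange; a pin on the plate stops it hard at +0.4. 14 mm wide, 52 mm long from the axis, 32 to 40 mm high. It stays where it is left; turning it takes about 2 N at the grip
- star_knob (a joint): bystander: the other clamp, a black five-lobed star knob 50 mm wide, 70 mm high, whose finger already lies on the flange; angle in rad, 0 at the start, to be left alone
- segment (a point): centre of the top of the blue segment's round flange (90 mm diameter, 30 mm over the table); a neck of 44 mm diameter rises from it to 48 mm. It is fast in its nest
- spare_segment: bystander: small loose green segment, 68 mm diameter, 36 mm tall, origin under its centre
- servo: bystander: loose black servo motor, 54 by 20 by 43 mm, origin under its centre
- screwdriver: bystander: loose screwdriver 170 mm long lying along its x axis

How it is judged:
By the outcome, as a careful person would: the job done as asked, in the order asked, and still so for the second after the job is handed in, with the robot touching nothing.
It also fails if it takes over 42 s, if anything falls off the work surface, if the arm or the gripper's body presses on something with over 40 N, if the wrist force passes 120 N, or if a joint passes its speed limit or range.

### The arm

A 6-joint arm with a two-finger parallel gripper is mounted at the origin on the work surface. World frame = base frame: x ahead of the robot, y to its left, z up, the work surface at z = 0. Lengths are in m, angles in rad, forces in N, time in s.
With the tool pointing down it reaches from about 0.35 to 1 m from the base axis. Payload 7.1 kg.
Tool frame: the origin (TCP) lies between the finger pads; the fingertips stand 22 mm ahead of it and the grasp point (between the pads) lies 3 mm ahead of it; z points along the fingers, y is the line along which they close (so a half turn about z gives the same grasp; the last joint's range is limited). The gripper opens to 85 mm and grips with 20 to 120 N. Pads are 22 mm wide; open, the fingers measure 114 mm over their backs; the gripper's body (76 mm by 85 mm) begins 54 mm behind the grasp point. The pads swing forward as they close: fully open they stand 13 mm farther back than shut.
Start: joints at [1.31, 0.423, 1.63, -0, 1.089, -0.019], TCP at [0.15, 0.607, 0.253] pointing down, gripper open.
Joint ranges: [-3, 3], [-0.9, 2.11], [0.09, 2.58], [-1.31, 4.45], [0.11, 2.69], [-2.54, 2.54]. Speed limits (rad/s): [2.39, 2.39, 3.01, 3.14, 3.14, 3.14].

### API

Orientations are given as a rotation vector (axis times angle).
In Python, from rig import manip gives the robot as it stands. The module is installed in compiled form; this text tells all that it offers. Calls block until the motion is done:
- manip.move_to(position, orientation): joint-space move of the TCP to a pose.
- manip.servo_line(position, orientation=None, rate=0.15): straight line of the TCP; orientation=None keeps the orientation; rate is the mean speed in m/s.
- manip.set_joints(angles): joint-space move.
- manip.command_gripper(opening, f_grip=None): finger opening in m; f_grip is the grip in N (None keeps the last); returns when the fingers have stopped.
- manip.hold(seconds).
- manip.solve_ik(position, orientation): joint angles nearest the present ones, or None.
- manip.camera(name): name is "scene" or "top"; returns a dict with "image" (480x640x3 uint8, red, green, blue), "fx", "fy", "cx", "cy" (pixels), "k1" (the pictures are not rectified: a ray, as slopes to the right and down, at radius r is drawn at 1 + k1 r^2 times it, then the intrinsics apply), "cam_to_world" (4x4, takes a point from camera to world coordinates). Camera axes: x right, y down, z forward; pixel columns grow to the right and rows downward; lengths in m; the calibration is good to about 2 mm. A picture is of the moment at which its call begins. There is no depth.
A pose or a line that the arm cannot do raises manip.IKError and nothing moves.
- manip.sign_off(): hands the job in; it is judged then, once.
Readings, each from a call of its own:
- manip.get_time(): time.
- manip.get_joint_positions(): joint angles.
- manip.get_joint_vel(): joint speeds.
- manip.get_tau(): joint torques, N m.
- manip.get_position(): TCP position.
- manip.get_ee_rot(): TCP orientation.
- manip.get_contact_force(): force on the tool from outside, world axes, zero at the start.
- manip.get_torque(): the same for the moment, N m.
- manip.get_width(): finger opening in m.
- manip.get_grip_force(): force on a finger pad.
Only numpy, scipy, OpenCV 4.12 (cv2) and the standard library are available. Lean on these libraries where they do the work, as an engineer would, in place of code of your own. Each camera call takes 0.05 s, during which the arm holds its last target. There are 200 camera calls.

## Working session

There is one attempt and no reset: what is moved stays moved. The work goes in short steps, each a Python script; the robot and the scene stay as the last script left them, time stands still between calls to the robot, and variables do not carry over. Pictures are saved under pics/ and viewed, at most 10 in all, crops included, and the job is handed in when it is done.

```bash
mkdir -p pics; python3 - <<'E'
from rig import manip
import cv2,pickle
for n in("scene","top"):
    c=manip.camera(n); pickle.dump(c,open(n+"0.pkl","wb"))
    cv2.imwrite(f"pics/{n}0.png",c["image"][:,:,::-1]); print(n,c["fx"],c["fy"],c["cx"],c["cy"],c["k1"],c["cam_to_world"].round(3).tolist())
print(manip.get_time(),manip.get_ee_rot(),manip.get_width())
E
```

```text
scene 452.4339810158822 452.4339810158822 309.8652531358867 238.37046212471773 -0.05737963906872504 [[0.632, 0.507, -0.586, 1.097], [0.775, -0.407, 0.484, -0.36], [0.007, -0.76, -0.65, 0.596], [0.0, 0.0, 0.0, 1.0]]
top 446.39855685912767 446.39855685912767 321.23424644621105 256.2299302946472 0.001021350410416094 [[0.003, -0.993, 0.116, 0.528], [-1.0, -0.001, 0.02, -0.002], [-0.019, -0.116, -0.993, 0.923], [0.0, 0.0, 0.0, 1.0]]
0.1 [-3.78886159e-01 -3.11844618e+00  2.20459681e-03] 0.08533106411775268
```

View pics/top0.png

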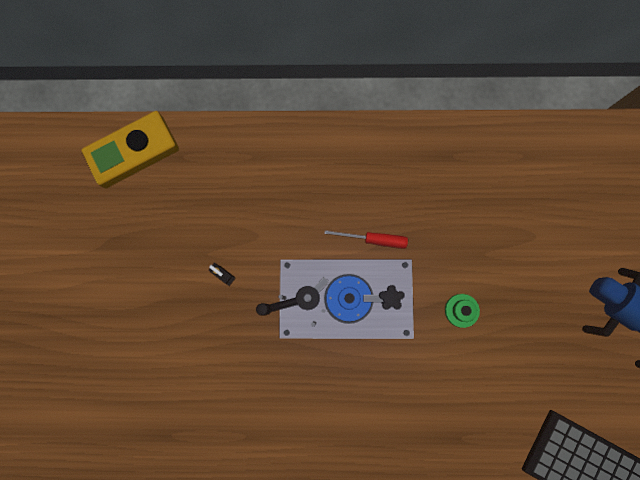

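View pics/scene0.png

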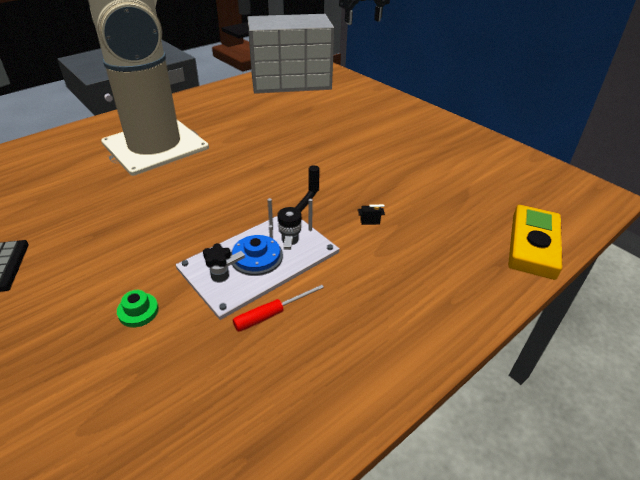

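The top view shows the grip top near (263,309), hub (307,298), blue flange (348,298), star knob (392,297) and the finger tip near (323,280). In the scene view the grip stands at about (314,180). The fixture yaw is close to 0.

```bash
cat > h.py <<'E'
import numpy as np,cv2
from scipy.spatial.transform import Rotation as R
def ray(c,uv):
    K=np.array([[c["fx"],0,c["cx"]],[0,c["fy"],c["cy"]],[0,0,1]])
    p=cv2.undistortPoints(np.array([[uv]],float),K,np.array([c["k1"],0,0,0.]))[0,0]
    T=c["cam_to_world"]; return T[:3,3],T[:3,:3]@np.array([p[0],p[1],1.])
def plane(c,uv,z):
    o,d=ray(c,uv); return o+d*(z-o[2])/d[2]
def blobs(m,amin=20):
    cs,_=cv2.findContours(m.astype(np.uint8),cv2.RETR_EXTERNAL,cv2.CHAIN_APPROX_NONE)
    return [k for k in cs if cv2.contourArea(k)>amin]
E
python3 - <<'E'
from h import *
import pickle
t=pickle.load(open("top0.pkl","rb")); s=pickle.load(open("scene0.pkl","rb"))
im=t["image"].astype(int); hsv=cv2.cvtColor(t["image"],cv2.COLOR_RGB2HSV).astype(int)
roi=np.zeros(im.shape[:2],bool); roi[250:350,250:425]=1
blue=max(blobs((hsv[...,0]>95)&(hsv[...,0]<125)&(hsv[...,1]>130)&roi),key=cv2.contourArea)
(c,r)=cv2.minEnclosingCircle(blue); seg=plane(t,c,.03);print("seg",seg.round(4),r,"R",np.linalg.norm(plane(t,(c[0]+r,c[1]),.03)-seg))
pl=roi&(hsv[...,1]<60)&(hsv[...,2]>120)
k=max(blobs(pl),key=cv2.contourArea); rect=cv2.minAreaRect(k)
P=np.array([plane(t,q,.012) for q in cv2.boxPoints(rect)]); print("plate",P.round(4).tolist(),P.mean(0).round(4),[np.linalg.norm(P[i]-P[i-1]).round(4) for i in range(4)])
print("rect",rect)
dark=roi&(im.max(2)<60)
for k in blobs(dark,15):
    print(cv2.boundingRect(k),cv2.contourArea(k),cv2.minEnclosingCircle(k))
# scene grip
ims=s["image"].astype(int); m=np.zeros(ims.shape[:2],bool); m[150:215,295:330]=1
k=max(blobs(m&(ims.max(2)<60)),key=cv2.contourArea); print("scene",cv2.boundingRect(k))
gk=k[:,0]; gk=gk[gk[:,1]<190]; print("rows",[(y,gk[gk[:,1]==y][:,0].min(),gk[gk[:,1]==y][:,0].max()) for y in range(gk[:,1].min(),190,3)])
g=plane(t,(263,309),.138);print("grip",g.round(4))
big=np.hstack([cv2.resize(t["image"][250:350,240:360],None,fx=4,fy=4,interpolation=2),cv2.resize(s["image"][150:270,250:330],(267,400),interpolation=2)])
cv2.imwrite("pics/z0.png",big[:,:,::-1])
E
```

```text
seg [ 0.5484 -0.039   0.03  ] 22.73537826538086 R 0.045174912140326616
plate [[0.4686, 0.1008, 0.012], [0.6288, 0.1031, 0.012], [0.6292, -0.1717, 0.012], [0.4698, -0.1684, 0.012]] [ 0.5491 -0.0341  0.012 ] [np.float64(0.2692), np.float64(0.1603), np.float64(0.2747), np.float64(0.1594)]
rect ((346.0, 298.5), (134.0, 79.0), 0.0)
(345, 294, 9, 9) 51.0 ((348.875, 297.875), 4.419517517089844)
(256, 286, 63, 30) 697.5 ((287.0, 302.5), 32.14430618286133)
(379, 285, 25, 24) 341.5 ((391.0, 297.3333435058594), 12.758543014526367)
scene (295, 166, 24, 49)
rows [(166, np.int32(310), np.int32(317)), (169, np.int32(309), np.int32(318)), (172, np.int32(309), np.int32(318)), (175, np.int32(309), np.int32(318)), (178, np.int32(309), np.int32(318)), (181, np.int32(309), np.int32(318)), (184, np.int32(309), np.int32(318)), (187, np.int32(309), np.int32(318))]
grip [0.5268 0.1154 0.138 ]
```

View pics/z0.png

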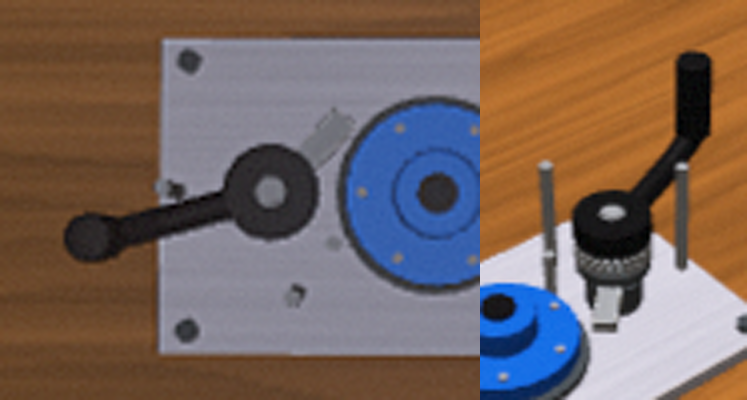

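The crops show the grip top centred at full-image (262.5,309.5), the hub at (307.5,297.8), and the finger pointing up-right with its tip near (326.5,279). In the scene view the grip axis is at column 313.5. Next I triangulate and compute the approach.

```bash
python3 - <<'E'
from h import *
import pickle
t=pickle.load(open("top0.pkl","rb")); s=pickle.load(open("scene0.pkl","rb"))
def tri(a,b):
    o1,d1=ray(t,a);o2,d2=ray(s,b)
    q=np.linalg.lstsq(np.c_[d1,-d2],o2-o1,rcond=None)[0]; return ((o1+q[0]*d1+o2+q[1]*d2)/2).round(4),np.linalg.norm(o1+q[0]*d1-o2-q[1]*d2).round(4)
print("grip tri",tri((262.5,309.5),(313.6,168.)),plane(t,(262.5,309.5),.138).round(4))
print("hub tri",tri((307.5,297.8),(250+130*80/267/1.0*1.0,150+212*.3)),"plane .085",plane(t,(307.5,297.8),.085).round(4))
print("star",plane(t,(391.5,297.3),.07).round(4))
print("fingertip",plane(t,(326.5,279),.04).round(4))
from rig import manip
for yaw in np.radians([0,12,-12,90,-78]):
    x=np.array([np.cos(yaw),np.sin(yaw),0]);z=np.array([0,0,-1.]);q=R.from_matrix(np.c_[x,np.cross(z,x),z]).as_rotvec()
    j=manip.solve_ik([.526,.117,.125],q); print(np.degrees(yaw),None if j is None else np.round(j,2))
E
```

```text
grip tri (array([0.5266, 0.1174, 0.1372]), np.float64(0.0024)) [0.5259 0.1163 0.138 ]
hub tri (array([0.5482, 0.041 , 0.0771]), np.float64(0.001)) plane .085 [0.5478 0.0402 0.085 ]
star [ 0.5495 -0.1187  0.07  ]
fingertip [0.586 0.005 0.04 ]
0.0 [ 0.2   0.49  1.9  -0.    0.75  1.77]
12.000000000000002 [ 0.2   0.49  1.9  -0.    0.75  1.56]
-12.000000000000002 [ 0.2   0.49  1.9  -0.    0.75  1.98]
90.0 [ 0.2   0.49  1.9  -0.    0.75  0.2 ]
-78.0 None
```

```bash
cat >> h.py <<'E'
from rig import manip
PIV=np.array([.5482,.0408]); RG=.0793; TH0=np.radians(106.)
def rv(th):
    x=np.array([np.cos(th),np.sin(th),0]);z=np.array([0,0,-1.]);return R.from_matrix(np.c_[x,np.cross(z,x),z]).as_rotvec()
def pos(th,z,r=RG): return np.r_[PIV+r*np.array([np.cos(th),np.sin(th)]),z]
def rep(s=""): print(s,"t%.2f"%manip.get_time(),manip.get_position().round(4),"F",manip.get_contact_force().round(1),"w%.4f"%manip.get_width(),"g%.0f"%manip.get_grip_force())
def snap(n,name="top"):
    import pickle
    c=manip.camera(name);pickle.dump(c,open(n+".pkl","wb"));return c
E
python3 - <<'E'
from h import *
manip.move_to(pos(TH0,.20),rv(TH0)); rep("above")
manip.command_gripper(.055)
manip.servo_line(pos(TH0,.122),rate=.1); rep("at")
manip.command_gripper(0.0,60); rep("grip")
manip.servo_line(pos(TH0,.133),rate=.04); rep("lift")
c=snap("s1","scene");d=snap("t1")
big=np.hstack([cv2.resize(c["image"][130:270,250:340],None,fx=4,fy=4),cv2.resize(d["image"][240:340,250:350],(400,560))])
cv2.imwrite("pics/z1.png",big[:,:,::-1])
E
```

```text
above t2.32 [0.5264 0.1178 0.2001] F [ 0.4 -0.3  0.3] w0.0855 g0
at t3.66 [0.5268 0.1171 0.1224] F [-0.1 -0.1  0. ] w0.0554 g0
grip t4.06 [0.5267 0.1172 0.1226] F [-1.   0.5  4.5] w0.0208 g58
lift t4.48 [0.5262 0.1167 0.1325] F [  4.   -3.2 -12.7] w0.0201 g59
```

View pics/z1.png

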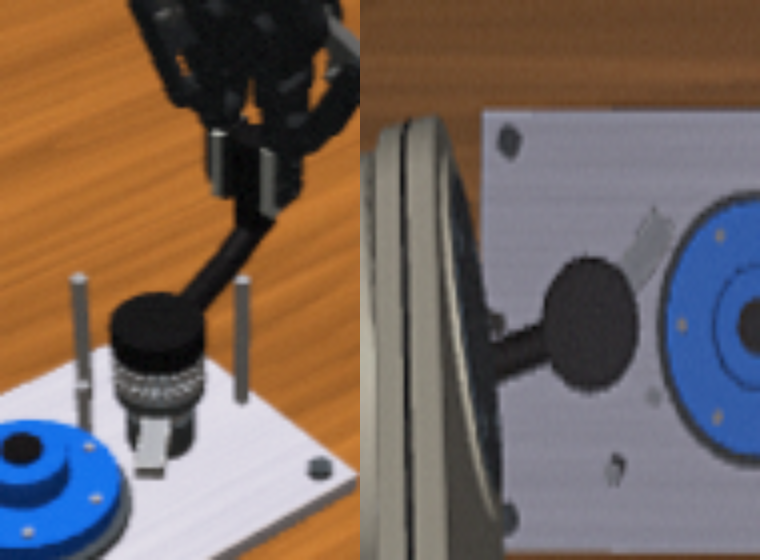

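The scene crop shows the grip held between the pads and the hub cap lifted off the serrations. A −12.7 N pull on the tool matches the spring. The finger has not moved. Now I swing back.

```bash
python3 - <<'E'
from h import *
for a in np.linspace(0,1.09,8)[1:]:
    manip.servo_line(pos(TH0+a,.133),rv(TH0+a),rate=.08); rep("%.2f"%a)
    if np.linalg.norm(manip.get_contact_force())>35: print("STOP");break
else:
    manip.servo_line(pos(TH0+a,.1225),rate=.04); rep("down")
    c=snap("s2","scene");d=snap("t2")
    big=np.hstack([cv2.resize(c["image"][130:270,230:340],None,fx=4,fy=4),cv2.resize(d["image"][260:340,270:350],(360,360))[:,:].repeat(1,0) if 0 else cv2.copyMakeBorder(cv2.resize(d["image"][260:340,270:350],(360,360)),0,200,0,0,cv2.BORDER_CONSTANT)])
    cv2.imwrite("pics/z2.png",big[:,:,::-1])
E
```

```text
0.16 t4.89 [0.5146 0.1124 0.1326] F [  4.1  -3.5 -12.3] w0.0204 g59
0.31 t5.20 [0.504  0.1064 0.1327] F [  4.3  -3.6 -12.4] w0.0205 g59
0.47 t5.51 [0.4945 0.0988 0.1328] F [  4.3  -1.9 -12.2] w0.0209 g59
0.62 t5.82 [0.4862 0.0898 0.1328] F [  4.6  -1.3 -13. ] w0.0210 g59
0.78 t6.12 [0.4795 0.0796 0.1329] F [  4.9  -0.8 -12.5] w0.0204 g59
0.93 t6.43 [0.4743 0.0685 0.1329] F [  5.1  -0.  -12.9] w0.0206 g59
1.09 t6.74 [0.4709 0.0568 0.133 ] F [  4.5  -0.1 -12.3] w0.0205 g59
down t7.15 [0.4706 0.057  0.1227] F [2.  0.8 0.3] w0.0207 g61
```

View pics/z2.png

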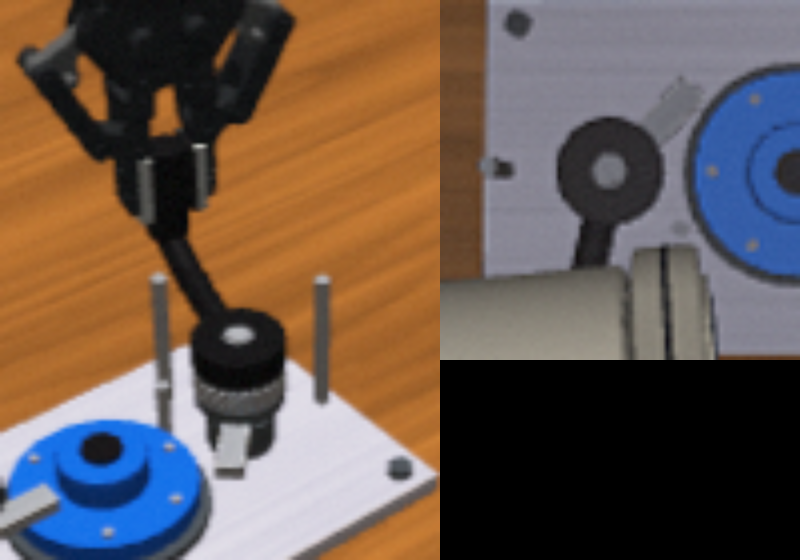

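The lever has dropped in: the vertical force is about 0 and the hub cap sits on its serrations again. The finger is unchanged, tip at top-view (326,280). I turn forward most of the way and then measure the finger.

```bash
python3 - <<'E'
from h import *
for a in np.linspace(1.09,.32,6)[1:]:
    manip.servo_line(pos(TH0+a,.1222),rv(TH0+a),rate=.06); rep("%.2f"%a)
    if np.linalg.norm(manip.get_contact_force())>35: print("STOP");break
c=snap("s3","scene");d=snap("t3")
big=np.hstack([cv2.resize(c["image"][150:270,230:330],None,fx=4,fy=4),cv2.resize(d["image"][260:340,290:370],(400,400))if 0 else cv2.resize(d["image"][250:346,290:370],(400,480))])
cv2.imwrite("pics/z3.png",big[:,:,::-1])
E
```

```text
0.94 t7.60 [0.4738 0.0686 0.1225] F [-0.7  1.9  7.1] w0.0208 g61
0.78 t7.95 [0.479  0.0796 0.1226] F [-2.   1.3  5.8] w0.0208 g61
0.63 t8.30 [0.4857 0.0897 0.1225] F [-2.1  2.2  8.2] w0.0204 g62
0.47 t8.65 [0.4939 0.0987 0.1225] F [-2.   3.1  8. ] w0.0207 g62
0.32 t9.00 [0.5034 0.1063 0.1226] F [-2.1  4.   8.5] w0.0204 g62
```

View pics/z3.png

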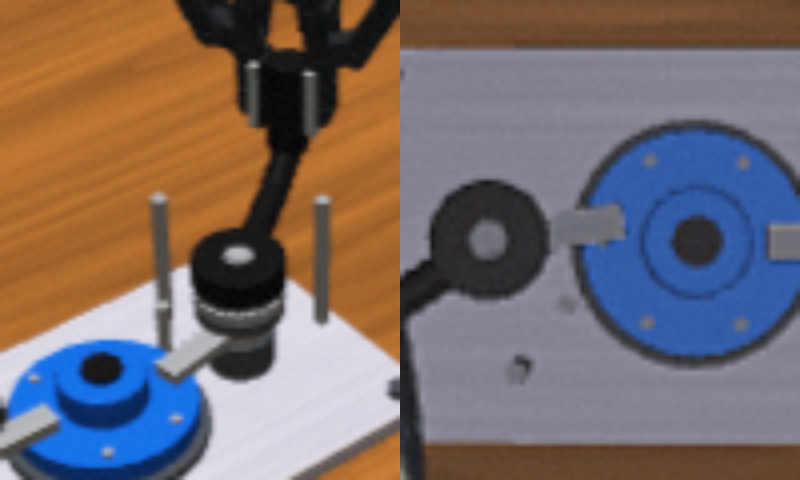

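The finger is now just over the flange with its tip at top-view (334.6,294.4), root near (320,296). It is still slightly short, tilted towards +x. I fit its centre line to get the remaining angle.

```bash
cat >> h.py <<'E'
def fang(c):
    im=c["image"].astype(int); m=(im.min(2)>95)&(im.max(2)-im.min(2)<45)
    pts=[]
    for col in range(328,334):
        w=np.where(m[285:312,col])[0]+285
        if len(w): pts.append(plane(c,(col,w.mean()),.04)); print(col,w.min(),w.max(),end="; ")
    P=np.array(pts)[:,:2]; v=P-PIV
    seg=np.array([.5484,-.039])-PIV; ref=np.arctan2(seg[0],-seg[1])
    print("\nfinger short by (from pivot)",(np.arctan2(v[:,0],-v[:,1])-ref).round(3),"slope",-np.polyfit(P[:,1],P[:,0],1)[0].round(3))
E
python3 - <<'E'
from h import *
import pickle
fang(pickle.load(open("t3.pkl","rb")))
E
```

```text
328 292 298; 329 292 298; 330 292 298; 331 291 297; 332 291 297; 333 291 297; 
finger short by (from pivot) [0.157 0.149 0.142 0.179 0.172 0.165] slope 0.259
```

```bash
python3 - <<'E'
from h import *
for a in (.25,.18):
    manip.servo_line(pos(TH0+a,.1222),rv(TH0+a),rate=.05)
rep(); manip.hold(.2)
d=snap("t4"); fang(d)
cv2.imwrite("pics/z4.png",cv2.resize(d["image"][270:330,295:375],(800,600),interpolation=cv2.INTER_CUBIC)[:,:,::-1])
E
```

```text
t9.62 [0.513  0.1119 0.1226] F [-1.2  4.   8. ] w0.0207 g62
328 295 300; 329 295 300; 330 294 300; 331 294 300; 332 294 300; 333 294 300; 
finger short by (from pivot) [0.031 0.03  0.051 0.049 0.047 0.045] slope 0.117
```

View pics/z4.png

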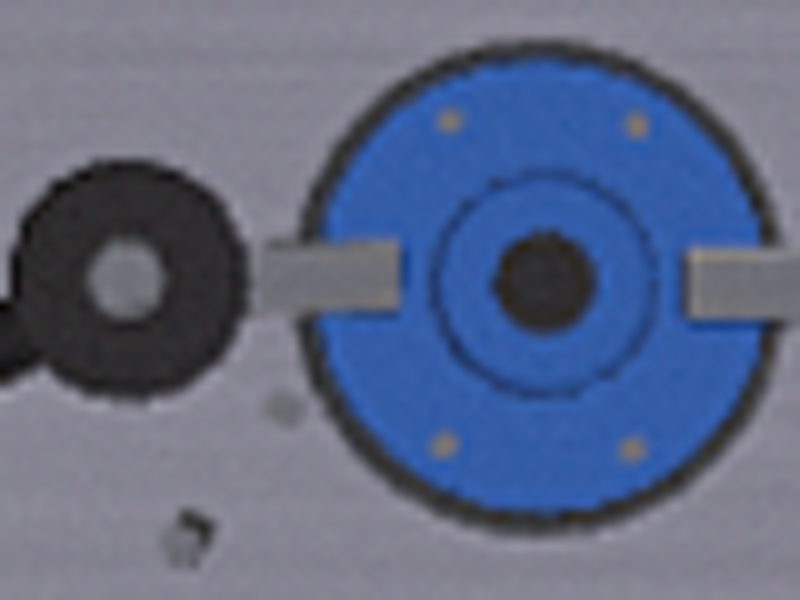

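The finger lies on the flange with its tip centre at about (335,297.5), versus a flange centre row near 298.5. It is still about 0.04 rad short. I advance that much, release and retreat.

```bash
python3 - <<'E'
from h import *
a=.14
manip.servo_line(pos(TH0+a,.1222),rv(TH0+a),rate=.04); manip.hold(.2); rep("end")
manip.command_gripper(.05); rep("open")
manip.servo_line(pos(TH0+a,.22),rate=.12)
manip.move_to([.35,.35,.3],rv(TH0+a)); rep("away")
d=snap("t5"); fang(d); c=snap("s5","scene")
big=np.hstack([cv2.resize(d["image"][265:330,250:340],None,fx=5.5,fy=5.5,interpolation=2)[:356],cv2.resize(c["image"][150:270,235:335],(297,356))])
cv2.imwrite("pics/z5.png",big[:,:,::-1])
E
```

```text
end t10.32 [0.5157 0.1132 0.1226] F [-1.6  3.2  7.9] w0.0207 g62
open t10.71 [0.5156 0.1129 0.1219] F [-0.3 -0.1 -0.4] w0.0497 g0
away t12.82 [0.3504 0.3494 0.2994] F [-0.  -0.4 -0.9] w0.0501 g0
328 295 301; 329 295 301; 330 295 301; 331 295 301; 332 295 301; 333 295 301; 
finger short by (from pivot) [0.006 0.006 0.006 0.005 0.005 0.005] slope 0.003
```

View pics/z5.png

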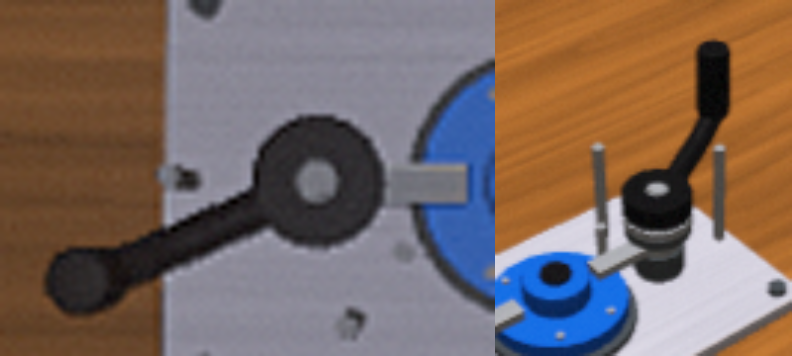

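The finger now points straight at the segment's middle, over the flange (0.005 rad off). The lever is free of the gripper and seated, and the star clamp has not moved.

```bash
python3 -c "
from rig import manip
print(manip.sign_off())"
```

```text
the job is handed in; nothing more can be done
None
```

The job is handed in: the clamp finger lies over the blue flange, pointing at the segment's middle to about 0.01 rad in the last picture, with the lever down in its serrations and the gripper clear (about 13 s used).

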